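# Clip the sharpening stone into its bench holder

### The arm

A 7-joint arm with a two-finger parallel gripper is mounted at the origin on a cart in front of the work surface, level with it; the furniture and walls round the work are solid. World frame = base frame: x ahead of the robot, y to its left, z up, the work surface at z = 0. Lengths are in m, angles in rad, forces in N, time in s.
With the tool pointing down it reaches from about 0.425 to 0.925 m from the base axis. Payload 6.8 kg.
Tool frame: the origin (TCP) lies on the front face of the gripper's body, between the roots of the fingers; the fingertips stand 73 mm ahead of it and the grasp point (between the pads) lies 54 mm ahead of it (env.nose_length is the distance from the TCP to the fingertips, in m); z points along the fingers, y is the line along which they close (so a half turn about z gives the same grasp; the last joint's range is limited). The gripper opens to 85 mm and grips with 20 to 120 N. Pads are 22 mm wide; open, the fingers measure 114 mm over their backs; the gripper's body (76 mm by 85 mm) begins 54 mm behind the grasp point. The pads swing forward as they close: fully open they stand 13 mm farther back than shut.
Start: joints at [1.238, 0.477, 0.022, 1.555, -0.011, 1.109, -0.083], TCP at [0.15, -0.658, 0.304] pointing down, gripper open.
Joint ranges: [-2.96, 2.96], [-0.34, 2.1], [-1.41, 1.46], [0.24, 2.44], [-1.37, 4.51], [0.17, 1.92], [-2.96, 2.96]. Speed limits (rad/s): [2.39, 2.39, 3.14, 3.14, 3.14, 3.14, 3.14].

### API

Orientations are given as a unit quaternion [w, x, y, z].
In Python, from cell import env, kin, camera, calibration, job gives the robot as it stands. The module is installed in compiled form; this text tells all that it offers. Calls block until the motion is done:
- env.reach(position, orientation): joint-space move of the TCP to a pose.
- env.movel(position, velocity=0.15, rot=None, stop_force=None): straight line of the TCP; rot=None keeps the orientation; velocity is the mean speed in m/s. With stop_force (N) it stops when the force on the tool has changed by that much, and returns True; else False.
- env.goto_joints(angles): joint-space move.
- env.grip(opening, f_grip=None): finger opening in m; f_grip is the grip in N (None keeps the last); returns when the fingers have stopped.
- env.dwell(seconds).
- kin.inverse_kinematics(position, orientation): joint angles nearest the present ones, or None.
- env.get_state(): the state.
- camera(name): name is "scene" or "top"; returns (picture, depth): 480x640x3 uint8, blue, green, red; 480x640 float32, m along the optical axis (not along the pixel's ray), 0 where there is no reading.
- calibration(name): a dict with "fx", "fy", "cx", "cy" (pixels), "rvec" (rotation vector, rad) and "tvec" (3), from world to camera coordinates, as OpenCV has them. Camera axes: x right, y down, z forward; pixel columns grow to the right and rows downward; lengths in m; the calibration is good to about 2 mm. A picture is of the moment at which its call begins. calibration takes no time and is no camera call.
A pose or a line that the arm cannot do raises env.PlanningError and nothing moves.
- job.job_done(): hands the job in; it is judged then, once.
The state is a dict: "time": time; "qpos": joint angles; "joint_velocities": joint speeds; "joint_torque": joint torques, N m; "tcp_pos": TCP position; "orientation": TCP orientation; "force": force on the tool from outside, world axes, zero at the start; "torque": the same for the moment, N m; "opening": finger opening in m; "gripper_force": force on a finger pad.
Only numpy, scipy, OpenCV 4.12 (cv2) and the standard library are available. Lean on these libraries where they do the work, as an engineer would, in place of code of your own. Each camera call takes 0.05 s, during which the arm holds its last target. There are 200 camera calls.

### The job

Get the sharpening stone ready for the chisel and the plane: put the offcut that was left on the stone holder into the scrap box, then take the stone with the aluminium backing plate out of the drying rack and press it, abrasive side up, down between the holder's two spring clips until both clips have snapped over the plate's bevelled ends and the plate lies flat on the pad. It stands on edge in the rack, so lay it flat on the bench and take it again across its width before you press it home. Leave the plain stone in the rack, and the chisel and the plane where they are.

Things in the scene. Friction and masses are not known exactly. Their poses are not given: they have to be found in the camera images.
- offcut_centre (a point): centre of the pine offcut, a block 44 x 90 x 35 mm (along its x, y, z) that lies flat on the holder, its length roughly along the holder's; loose, 0.11 kg
- holder_bed (a point): centre of the top of the smooth black pad (136 x 46 mm) of the stone holder, a dark wooden block fixed to the bench; the pad is 22 mm above the bench. x runs along the holder (to the far clip), y across, z up. The block is 172 mm long and 58 mm wide, its foot board 156 x 84 mm and 10 mm high. A spring clip stands at each end. The plate lies on the pad when home
- clip_near_bead (a point): innermost point of the steel leaf-spring clip at the holder's -x end: the middle of its inward bead, 76 mm from the pad's centre and 12 mm above the pad when empty. The clip is 40 mm wide and rises to 23 mm above the pad, flaring outward above the bead, to 82 mm from the centre
- clip_far_bead (a point): the same for the clip at the +x end. Set down between the clips the plate rests on the two flares and centres itself, its bare face some 12 mm above the pad; pressed straight down with about 10 to 15 N in all it spreads each bead by 4 to 5 mm, then snaps down onto the pad and the beads close over its upper bevels
- clip_near (a joint): outward swing of the spring clip at the holder's -x end, rad: 0 empty, about 0.15 at the widest while the plate passes, about 0.06 when snapped over the plate's bevel; springs back
- clip_far (a joint): the same for the clip at the holder's +x end
- stone_centre (a point): centre of the stone to mount, 160 x 50 x 28 mm (x, y, z), 0.45 kg: an aluminium plate 160 x 50 x 12 mm with bevelled short ends (151 mm long at its bare face, 160 mm 8 mm up), and on it a dark abrasive block 136 x 50 x 16 mm. z points out of the abrasive face. At the start it stands on its long edge in an outer slot of the rack, y vertical
- stone_back (a point): centre of the stone's bare plate face, 14 mm from its centre on the -z side. Set on its edge on the bench the stone stands by itself (28 mm wide, 50 mm high) and falls flat when leaned over by more than about 30 degrees; leaned toward this face it lands abrasive up
- plain_stone_centre (a point): centre of the plain stone, 126 x 50 x 28 mm, shorter, with square ends and no metal plate, standing on edge in the other outer slot of the rack; leave it
- rack: wooden drying rack fixed to the bench, 110 mm long (x) and 155 mm across (y); origin at the centre of its underside, z up. Its slots run along x and are 46 mm apart (y = -46, 0, +46 mm), the stones stand on its board 8 mm above the bench, and the ribs between the slots rise to 28 mm; stones top out at 58 mm
- scrap_box_in (a point): centre of the inner floor of the open plywood scrap box, fixed to the bench; inside 158 mm (x) by 198 mm (y), walls 6 mm thick, rim 62 mm above the bench, floor 6 mm. A wooden wedge 36 x 120 x 26 mm lies in it along the +x wall
- chisel: wood chisel, 264 mm long, lying on the bench beyond the rack; origin under its middle, length along its y; leave it
- plane: block plane, 52 x 162 x 56 mm, standing on the bench beyond the holder; origin under its middle, length along its y; leave it

How it is judged:
By the outcome, as a careful person would: the job done as asked, in the order asked, and still so for the second after the job is handed in, with the robot touching nothing.
It also fails if it takes over 61 s, if anything falls off the work surface, if the arm or the gripper's body presses on something with over 40 N, if the wrist force passes 120 N, or if a joint passes its speed limit or range.

## Working session

There is one attempt and no reset: what is moved stays moved. The work goes in short steps, each a Python script; the robot and the scene stay as the last script left them, time stands still between calls to the robot, and variables do not carry over. Pictures are saved under pics/ and viewed, at most 10 in all, crops included, and the job is handed in when it is done.

```bash
mkdir -p pics
cat > h.py <<'E'
import numpy as np, cv2
from cell import env, kin, camera, calibration, job
def world(name, depth):
    c=calibration(name); R=cv2.Rodrigues(np.array(c["rvec"],float))[0]; t=np.array(c["tvec"],float).ravel()
    v,u=np.mgrid[0:480,0:640]
    P=np.stack([(u-c["cx"])/c["fx"]*depth,(v-c["cy"])/c["fy"]*depth,depth],-1)
    W=(P-t)@R
    W[depth<=0]=np.nan
    return W
E
python3 - <<'E'
from h import *
for n in ("top","scene"):
    p,d=camera(n); cv2.imwrite(f"pics/{n}0.png",p); np.save(f"{n}0.npy",world(n,d))
    W=np.load(f"{n}0.npy")
    for v in range(0,480,120):
        print(n,v,[np.round(W[v,u],2).tolist() for u in range(0,640,210)])
print(env.get_state(), env.nose_length)
E
```

```text
top 0 [[1.31, 0.89, 0.03], [1.87, 0.54, -0.75], [1.93, -0.46, -0.89], [1.43, -0.98, -0.24]]
top 120 [[0.98, 0.89, 0.0], [0.95, 0.32, 0.03], [0.94, -0.22, 0.0], [nan, nan, nan]]
top 240 [[0.66, 0.87, -0.0], [0.64, 0.33, -0.0], [0.63, -0.2, 0.0], [0.61, -0.72, -0.0]]
top 360 [[0.36, 0.84, -0.0], [0.35, 0.32, -0.0], [0.33, -0.19, -0.0], [0.32, -0.68, 0.0]]
scene 0 [[0.38, 1.58, -0.0], [0.94, 1.16, -0.0], [2.78, 1.91, -0.91], [3.9, 1.09, -0.9]]
scene 120 [[0.2, 1.6, -0.44], [0.63, 0.61, 0.0], [1.95, 1.02, -0.91], [2.84, 0.37, -0.91]]
scene 240 [[0.1, -0.28, 0.76], [0.42, 0.25, 0.0], [0.8, -0.03, 0.0], [1.98, -0.15, -0.76]]
scene 360 [[0.08, -0.36, 0.76], [0.27, -0.01, 0.0], [0.59, -0.26, 0.01], [0.84, -0.51, 0.1]]
{'time': 0.1, 'qpos': array([ 1.23793373,  0.47772039,  0.02234346,  1.55633156, -0.01149036,
        1.1093323 , -0.08309108]), 'joint_velocities': array([-5.13899098e-04, -6.49892157e-04,  7.87932574e-04, -4.65741194e-03,
       -3.90260840e-04,  1.38359330e-03, -1.68255520e-05]), 'joint_torque': array([ 4.51032261e-03, -5.97754598e+01,  1.61338136e+00, -2.81952006e+01,
        1.27304904e-02,  5.00726906e-03,  6.28831685e-05]), 'tcp_pos': array([ 0.15034354, -0.65761924,  0.30302977]), 'orientation': array([-8.16608421e-04,  9.93689686e-01,  1.12161119e-01, -1.57598493e-04]), 'force': array([0.28802238, 0.51185619, 0.39217731]), 'torque': array([ 0.01031204,  0.01127991, -0.05358891]), 'gripper_force': 0.0, 'opening': 0.08527084493338499} 0.0726
```

View pics/top0.png

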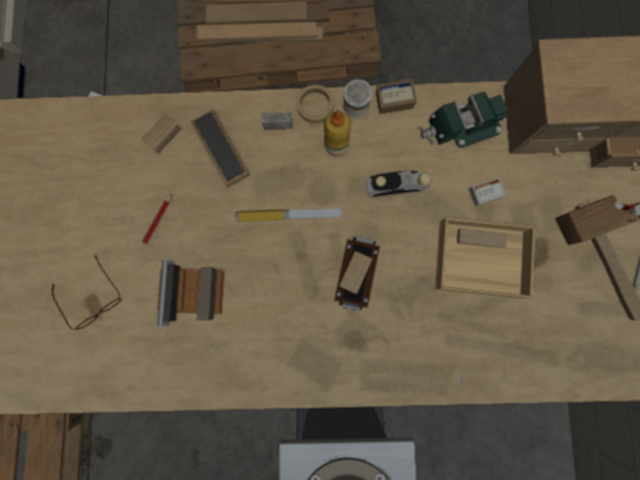

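View pics/scene0.png

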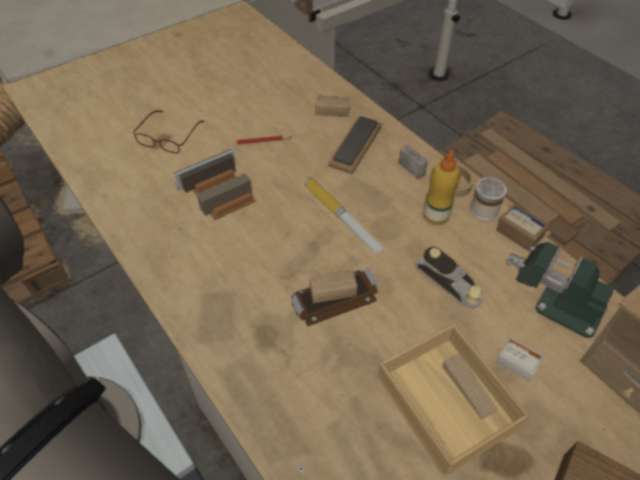

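The top view shows the rack at about (192,292): the longer, silver-backed stone is in its left slot (167,293) and the plain stone is in the right (206,293). The offcut is on the holder at (356,272), and the box is at (487,257) with the wedge at the top. The scene view agrees: plated stone at (205,170), offcut at (333,287).

Run:
```python
from h import *
def rect(W,x0,x1,y0,y1,z0,z1,lab):
    m=(W[...,0]>x0)&(W[...,0]<x1)&(W[...,1]>y0)&(W[...,1]<y1)&(W[...,2]>z0)&(W[...,2]<z1)
    P=W[m]
    if len(P)<5: print(lab,"few",len(P));return
    r=cv2.minAreaRect((P[:,:2]*1000).astype(np.float32))
    print(lab,len(P),"c",np.round(r[0],1),"sz",np.round(r[1],1),"ang",round(r[2],1),"z",np.round(np.percentile(P[:,2],[5,50,95])*1000,1))
T=np.load("top0.npy");S=np.load("scene0.npy")
for u,v in [(167,293),(206,293),(356,272),(487,257)]: print(np.round(T[v,u],3))
for n,W in(("T",T),("S",S)):
    cx,cy=T[293,167][:2]; rect(W,cx-.12,cx+.12,cy-.035,cy+.035,.05,.075,n+" stone")
    cx,cy=T[293,206][:2]; rect(W,cx-.12,cx+.12,cy-.03,cy+.04,.05,.075,n+" plain")
    a=T[293,187]; rect(W,a[0]-.12,a[0]+.12,a[1]-.12,a[1]+.12,.005,.1,n+" rack")
    a=T[272,356]; rect(W,a[0]-.12,a[0]+.12,a[1]-.1,a[1]+.1,.05,.075,n+" offcut")
    rect(W,a[0]-.13,a[0]+.13,a[1]-.09,a[1]+.09,.008,.09,n+" holder all")
    rect(W,a[0]-.13,a[0]+.13,a[1]-.09,a[1]+.09,.016,.05,n+" holder mid")
    a=T[257,487]; rect(W,a[0]-.15,a[0]+.15,a[1]-.17,a[1]+.17,.05,.075,n+" box rim")
    rect(W,a[0]-.12,a[0]+.08,a[1]-.1,a[1]+.1,.02,.045,n+" wedge")
p=cv2.imread("pics/top0.png"); s=cv2.imread("pics/scene0.png")
A=cv2.resize(p[235:345,130:240],(400,400),interpolation=cv2.INTER_CUBIC);B=cv2.resize(s[130:230,160:260],(400,400),interpolation=cv2.INTER_CUBIC)
C=cv2.resize(p[230:320,300:410],(400,200*0+327),interpolation=cv2.INTER_CUBIC)
cv2.imwrite("pics/c1.png",np.hstack([A,B]))
```

```text
[0.511 0.411 0.057]
[0.508 0.319 0.058]
[ 0.548 -0.037  0.055]
[ 0.579 -0.363  0.008]
T stone 805 c [512.5 413.7] sz [ 30.7 157.6] ang 86.5 z [53.5 58.  61.4]
T plain 666 c [507.6 321.7] sz [ 29.3 125.1] ang 86.5 z [54.3 58.  61.3]
T rack 3362 c [514.8 378.1] sz [229.2 234.2] ang 1.5 z [ 6.8 36.  60.5]
T offcut 715 c [531.8 -28.3] sz [ 43.8 126.4] ang 64.0 z [54.1 57.3 60.7]
T holder all 2270 c [546.6 -41.9] sz [ 83.6 175.1] ang 76.2 z [ 9.4 22.5 59.3]
T holder mid 1002 c [547.4 -39.1] sz [ 64.2 175.3] ang 75.8 z [17.9 22.  43.8]
T box rim 1112 c [ 574.2 -346.4] sz [211.4 170.3] ang 82.5 z [51.9 61.2 65. ]
T wedge 927 c [ 568.7 -366. ] sz [164.1 165.8] ang 82.9 z [20.9 28.8 42.3]
S stone 650 c [509.  414.5] sz [ 36.4 158.9] ang 86.3 z [51.8 56.6 60.1]
S plain 582 c [505.3 321.6] sz [ 33.3 129.4] ang 86.6 z [51.5 56.9 60.3]
S rack 3249 c [510.  374.3] sz [226.1 226.6] ang 89.1 z [ 9.4 39.1 59.1]
S offcut 871 c [545.  -35.3] sz [46.5 90.4] ang 64.0 z [52.4 56.1 59.3]
S holder all 3044 c [544.7 -41.9] sz [ 84.9 178.7] ang 75.9 z [ 9.5 23.4 57.9]
S holder mid 1627 c [545.  -39.8] sz [ 66.8 177.6] ang 74.7 z [17.3 22.  45.7]
S box rim 2085 c [ 571.8 -345.4] sz [211.1 172.4] ang 82.6 z [51.4 59.9 63.4]
S wedge 1993 c [ 567.6 -362.2] sz [176.7 169.9] ang 82.3 z [20.8 28.8 42.9]
```

View pics/c1.png

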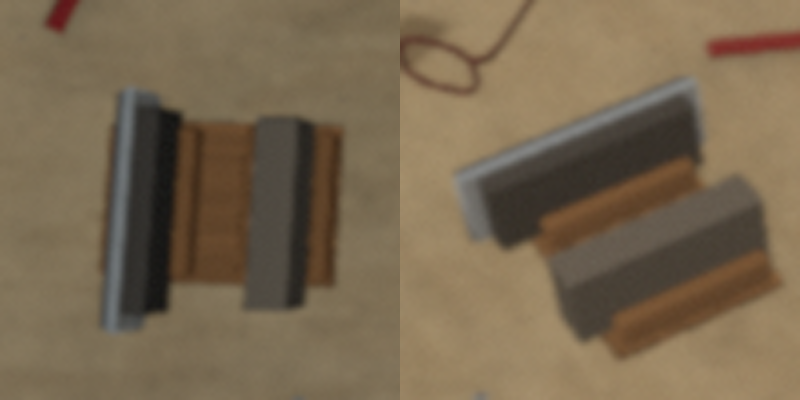

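The crop shows the plate on the stone's left (+y) side, so the abrasive faces right (-y) and the stone must be leaned toward +y. The sizes and heights match the given ones: rack axis -3.5°, holder -14°, offcut -26°. Offcut first.

```bash
cat >> h.py <<'E'
def down(a):
    """tool-down quaternion closing along heading a (deg); of the two half-turn twins the nearer one"""
    q=env.get_state()["orientation"]; best=None
    for k in (a,a+180):
        f=np.radians((k+90)/2); c=np.array([0,np.cos(f),np.sin(f),0])
        if best is None or abs(c@q)>abs(best@q): best=c
    return best if best@q>0 else -best
def say(l):
    s=env.get_state(); print(l,"t",round(s["time"],2),"tcp",np.round(s["tcp_pos"],4),"F",np.round(s["force"],1),"open",round(s["opening"],4),"gf",round(s["gripper_force"],1),"q7",round(s["qpos"][6],2),flush=True)
E
python3 - <<'E'
from h import *
q=down(64); p=np.array([.546,-.035,0])
env.reach(p+[0,0,.18],q); say("above")
env.movel(p+[0,0,.102],.12,stop_force=12); say("down")
env.grip(.03,40); say("grip")
env.movel(p+[0,0,.22],.2); say("lift")
a=np.radians(-7.5); ex=np.array([np.cos(a),np.sin(a),0]); b=np.array([.573,-.346,0])-.022*ex
env.reach(b+[0,0,.22],down(-7.5)); say("over box")
# offcut bottom is 26 mm below its grip height -> floor .006
env.movel(b+[0,0,.089],.15,stop_force=8); say("set")
env.grip(.065); say("open")
env.movel(b+[0,0,.22],.25); say("up")
p_,d=camera("top"); cv2.imwrite("pics/t1.png",cv2.resize(p_[160:340,130:560],(796,333)));
E
```

```text
above t 2.74 tcp [ 0.5461 -0.0359  0.1801] F [ 0.   0.1 -0.5] open 0.0855 gf 0.0 q7 -2.26
down t 3.54 tcp [ 0.5464 -0.035   0.1025] F [-0.5 -0.3 -0.5] open 0.0851 gf 0.0 q7 -2.31
grip t 4.01 tcp [ 0.5465 -0.035   0.1027] F [-1.2  0.2  6. ] open 0.043 gf 41.9 q7 -2.31
lift t 4.75 tcp [ 0.5452 -0.0351  0.2189] F [-0.2  0.3 -1.8] open 0.0431 gf 41.0 q7 -2.23
over box t 5.92 tcp [ 0.5519 -0.3407  0.2194] F [-0.2  0.2 -1. ] open 0.0434 gf 41.0 q7 -2.81
set t 6.83 tcp [ 0.5502 -0.3418  0.0868] F [-0.2  0.5  6.6] open 0.0436 gf 41.9 q7 -2.81
open t 7.17 tcp [ 0.5497 -0.3414  0.0854] F [2.7 0.  1.9] open 0.0651 gf 1.7 q7 -2.81
up t 7.87 tcp [ 0.5502 -0.3427  0.2188] F [-0.6  0.1 -0.1] open 0.0652 gf 0.0 q7 -2.81
```

View pics/t1.png

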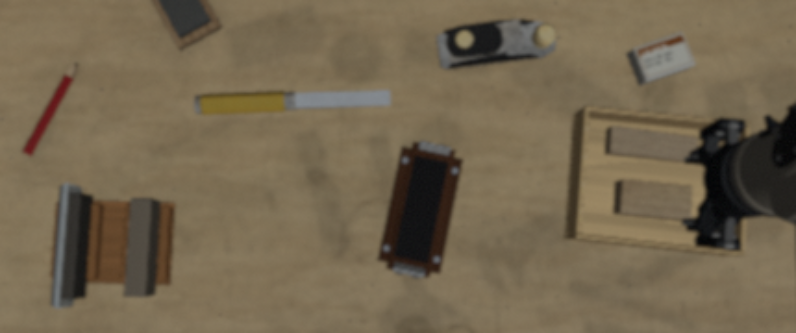

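The offcut lies flat in the box at (655,198), beside the wedge, and the holder is clear. Next I take the stone out, measuring the cleared holder from the same image call.

```bash
cat >> h.py <<'E'
def downik(p,a):
    """tool-down quaternion closing along heading a (deg), twin whose last joint is nearest mid-range"""
    c=[]
    for k in (a,a+180):
        f=np.radians((k+90)/2); q=np.array([0,np.cos(f),np.sin(f),0]); j=kin.inverse_kinematics(p,q)
        if j is not None: c.append((abs(j[6]),q))
    return min(c,key=lambda e:e[0])[1]
A=-14.; E=np.array([np.cos(np.radians(A)),np.sin(np.radians(A)),0]); N=np.array([-E[1],E[0],0])
E
python3 - <<'E'
from h import *
for n in("top","scene"):
    _,d=camera(n); W=world(n,d); x,y,z=np.moveaxis(W,-1,0)
    for z0,z1 in((.006,.06),(.016,.06)):
        m=(abs(x-.546)<.13)&(abs(y+.042)<.09)&(z>z0)&(z<z1)
        print(n,np.round(np.array(sum(map(lambda v:list(np.atleast_1d(v)),cv2.minAreaRect((W[m][:,:2]*1000).astype(np.float32))),[])),1))
p=np.array([.511,.414,0]); env.grip(.06)
q=downik(p+[0,0,.2],86.5)
env.reach(p+[0,0,.20],q); say("above")
env.movel(p+[0,0,.105],.12,stop_force=10); say("down")
env.grip(.015,60); say("grip")
env.movel(p+[0,0,.20],.15); say("lift")
b=np.array([.53,.12,0]); q=down(A+90)
env.reach(b+[0,0,.19],q); say("over bench")
env.movel(b+[0,0,.105],.15)
hit=env.movel(b+[0,0,.09],.03,stop_force=5); say(f"set {hit}")
E
```

```text
top [544.1 -40.4 170.5 231.9  89.8]
top [546.2 -43.5  61.  175.2  76.1]
scene [529.8 -40.3 203.1 151.3  12.3]
scene [544.4 -41.8  62.2 178.2  76.1]
above t 10.92 tcp [0.5116 0.4133 0.1997] F [ 0.6  0.6 -0.3] open 0.0599 gf 0.0 q7 0.1
down t 11.86 tcp [0.5111 0.4146 0.1058] F [-0.4  0.6 -0.2] open 0.0602 gf 0.0 q7 0.04
grip t 12.25 tcp [0.5113 0.4147 0.1062] F [0.4 0.4 5.6] open 0.027 gf 60.2 q7 0.04
lift t 13.03 tcp [0.5109 0.4132 0.1989] F [-0.3  0.1 -5.4] open 0.0268 gf 60.1 q7 0.1
over bench t 14.17 tcp [0.53   0.1217 0.1904] F [-0.6  1.  -3.3] open 0.027 gf 60.1 q7 0.28
set True t 15.24 tcp [0.5308 0.1205 0.0979] F [0.2 0.2 3.3] open 0.0268 gf 61.3 q7 0.18
```

Run:
```python
from h import *
b=np.array([.5305,.1205,0])
env.grip(.06); env.movel(b+[0,0,.16],.2); env.grip(0)
env.movel(b-.055*N+[0,0,.16],.2); env.movel(b-.055*N+[0,0,.112],.15); say("beside")
print(env.movel(b+.014*N+[0,0,.112],.05,stop_force=15)); say("pushed")
env.movel(b-.06*N+[0,0,.22],.2)
env.dwell(.3)
for n in("top","scene"):
    im,d=camera(n); W=world(n,d); x,y,z=np.moveaxis(W,-1,0)
    if n=="scene": cv2.imwrite("pics/s2.png",cv2.resize(im[100:400,150:550],(800,600)))
    for z0,z1 in((.006,.035),(.02,.035)):
        m=(abs(x-.54)<.11)&(abs(y-.165)<.07)&(z>z0)&(z<z1)
        print(n,m.sum(),cv2.minAreaRect((W[m][:,:2]*1000).astype(np.float32)),np.percentile(z[m],[5,50,95]))
```

```text
beside t 17.62 tcp [0.5172 0.0682 0.1122] F [ 0.3  0.1 -0.1] open -0.0002 gf 0.0 q7 0.27
True
pushed t 18.37 tcp [0.5248 0.0979 0.1123] F [-0.3  0.8 -0.5] open -0.0003 gf 0.5 q7 0.23
top 17 ((521.7612915039062, 161.70428466796875), (195.21563720703125, 95.91413116455078), 9.17592716217041) [0.00603685 0.00671742 0.0301576 ]
top 3 ((459.5677490234375, 139.56674194335938), (1.133385181427002, 8.365145683288574), 55.831504821777344) [0.02767741 0.02974637 0.03159688]
scene 471 ((518.1162719726562, 116.83056640625), (23.729888916015625, 175.738525390625), 76.25752258300781) [0.00705333 0.02023583 0.03399711]
scene 241 ((532.30224609375, 112.14212036132812), (20.825706481933594, 146.71188354492188), 78.37496185302734) [0.02110628 0.02765834 0.03441417]
```

View pics/s2.png

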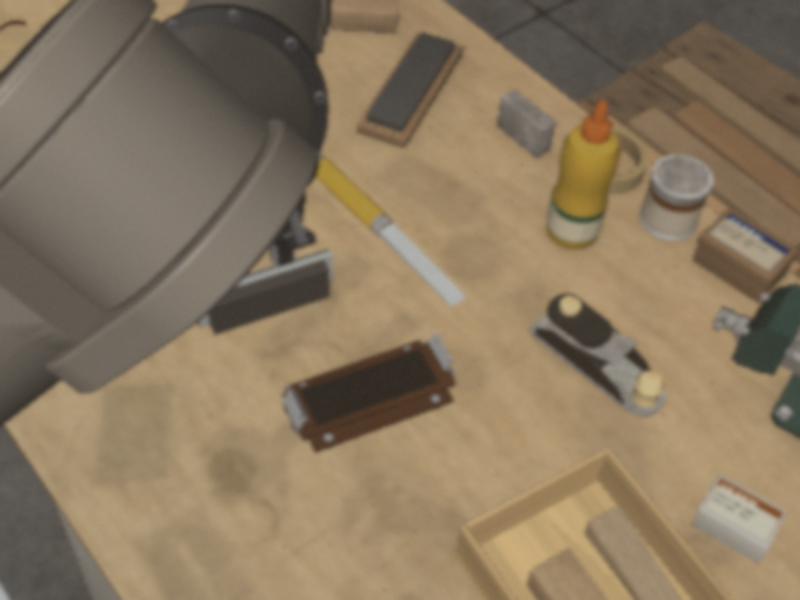

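The stone still stands on edge at (270,290), because the touch stopped the push at once. I'll push again, slower and with a higher stop.

Run:
```python
from h import *
b=np.array([.5305,.1205,0])
env.movel(b-.04*N+[0,0,.112],.2)
print(env.movel(b+.012*N+[0,0,.112],.035,stop_force=35)); say("pushed")
env.movel(b-.03*N+[0,0,.16],.15)
env.reach(b-.17*N-.02*E+[0,0,.25],down(A+90))
for n in("top","scene"):
    im,d=camera(n); W=world(n,d); x,y,z=np.moveaxis(W,-1,0)
    if n=="top": cv2.imwrite("pics/s3.png",cv2.resize(im[180:340,150:410],(780,480)))
    for z0,z1 in((.006,.035),(.02,.035)):
        m=(abs(x-.54)<.11)&(abs(y-.165)<.07)&(z>z0)&(z<z1)
        m=cv2.morphologyEx(m.astype(np.uint8),cv2.MORPH_OPEN,np.ones((3,3)))>0
        if m.sum()>5: print(n,m.sum(),cv2.minAreaRect((W[m][:,:2]*1000).astype(np.float32)),np.percentile(z[m],[5,50,95]))
say("t")
```

```text
False
pushed t 21.82 tcp [0.5334 0.1319 0.1119] F [-0.2 -0.1  0.4] open -0.0001 gf 0.0 q7 0.19
top 1353 ((541.6495361328125, 157.32135009765625), (50.86320877075195, 159.46408081054688), 76.22696685791016) [0.0112578  0.0278742  0.03141409]
top 1160 ((541.4730834960938, 157.29469299316406), (50.599090576171875, 136.0191650390625), 75.92932891845703) [0.02484402 0.02829405 0.03165524]
scene 884 ((509.06524658203125, 164.45611572265625), (54.236717224121094, 98.25738525390625), 77.18032836914062) [0.00891072 0.02607106 0.03032431]
scene 670 ((514.19189453125, 163.8833465576172), (53.63102722167969, 87.52582550048828), 78.60121154785156) [0.02286774 0.02697838 0.03055308]
t t 23.2 tcp [ 0.4701 -0.0381  0.2494] F [ 0.6 -0.1  0.5] open 0.0003 gf 0.0 q7 0.64
```

View pics/s3.png

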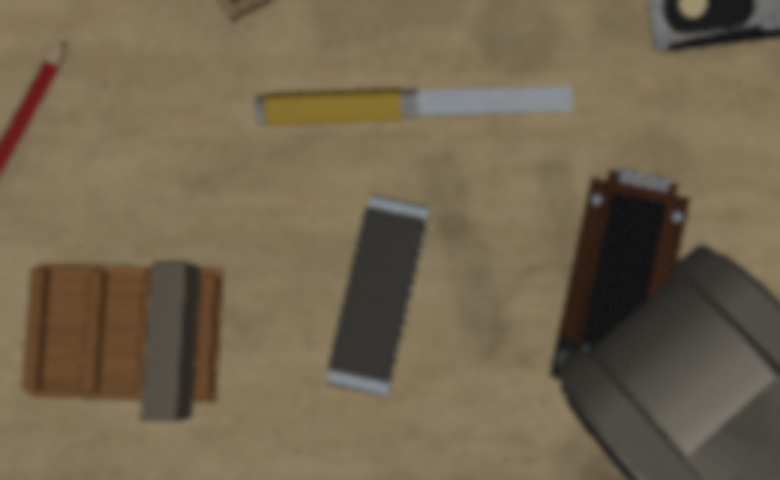

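The stone lies flat with its abrasive up at crop (380,295), bright bevelled ends showing, measured at (0.5416, 0.1573) and -13.9°. I'll grip it across its width and press it home.

Run:
```python
from h import *
p=np.array([.5414,.1573,0]); h=np.array([.546,-.0425,0]); q=down(A+90)
env.grip(.075)
env.reach(p+[0,0,.15],q)
env.movel(p+[0,0,.079],.1,stop_force=10); say("down")
env.grip(.04,70); say("grip"); s=env.get_state()["tcp_pos"]; gz=s[2]
env.movel(p+[0,0,.17],.15); env.movel(h+[0,0,.17],.15); say("over")
env.movel(h+[0,0,gz+.042],.1); say("near")
print(env.movel(h+[0,0,gz+.0215],.02,stop_force=45)); say("pressed")
env.dwell(.2); say("hold")
_,d=camera("scene"); im,_=camera("scene"); cv2.imwrite("pics/s4.png",cv2.resize(im[230:350,260:420],(800,600),interpolation=cv2.INTER_CUBIC))
```

```text
down t 25.68 tcp [0.5416 0.1577 0.0793] F [ 0.6 -0.3  0.4] open 0.0749 gf 0.0 q7 0.17
grip t 26.03 tcp [0.542  0.1581 0.0802] F [-0.1 -0.5  4.3] open 0.0482 gf 74.3 q7 0.17
over t 28.27 tcp [ 0.546  -0.0413  0.1702] F [-0.2  0.8 -4.8] open 0.0484 gf 73.1 q7 0.62
near t 28.9 tcp [ 0.546  -0.0422  0.1221] F [ 0.   0.6 -3.4] open 0.0482 gf 73.1 q7 0.56
False
pressed t 30.07 tcp [ 0.5473 -0.0423  0.1023] F [5.8 0.1 3. ] open 0.0489 gf 74.1 q7 0.54
hold t 30.27 tcp [ 0.5473 -0.0423  0.1023] F [ 5.9 -0.1  2.1] open 0.0485 gf 74.2 q7 0.54
```

View pics/s4.png

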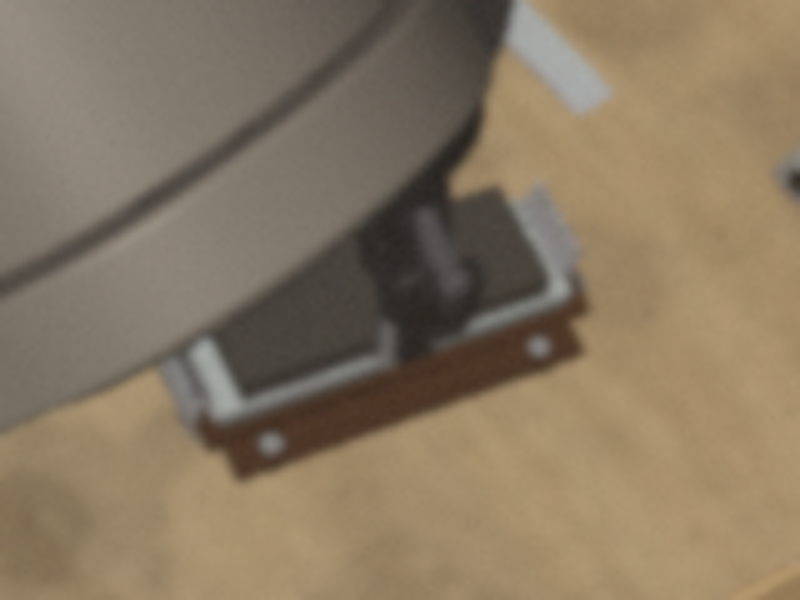

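The plate lies between both clips, and its height matches the home position (22 mm above the bench grip). I'll release, back off and check that it lies flat.

Run:
```python
from h import *
env.grip(.075); s=env.get_state()["tcp_pos"]
env.movel([s[0],s[1],.2],.15); env.reach([.40,-.30,.30],down(A+90)); say("clear")
h=np.array([.546,-.0425,0])
ims=[]
for n in("top","scene"):
    im,d=camera(n); W=world(n,d); ims.append(im)
    l=(W-h)@E; w=(W-h)@N; z=W[...,2]
    m=(abs(l)<.06)&(abs(w)<.02)&(z>.03)&(z<.08)
    c=np.linalg.lstsq(np.c_[np.ones(m.sum()),l[m],w[m]],z[m],rcond=None)[0]
    print(n,m.sum(),"z0",c[0],"slopes",c[1:])
    k=(abs(l)<.1)&(abs(w)<.04)&(z>.042)&(z<.08); r=cv2.minAreaRect((W[k][:,:2]*1000).astype(np.float32)); print(r)
a=cv2.resize(ims[0][225:320,310:405],(400,400),interpolation=cv2.INTER_CUBIC);b=cv2.resize(ims[1][240:340,280:380],(400,400),interpolation=cv2.INTER_CUBIC)
cv2.imwrite("pics/f5.png",np.hstack([a,b]))
```

```text
clear t 32.75 tcp [ 0.4005 -0.299   0.2997] F [0.  0.1 0.5] open 0.0749 gf 0.0 q7 1.3
top 856 z0 0.05050129403365004 slopes [0.00110663 0.00142305]
((546.0677490234375, -43.68547058105469), (50.09775924682617, 173.05856323242188), 75.97771453857422)
scene 0 z0 0.0 slopes [0. 0.]
((0.0, 0.0), (0.0, 0.0), 0.0)
```

View pics/f5.png

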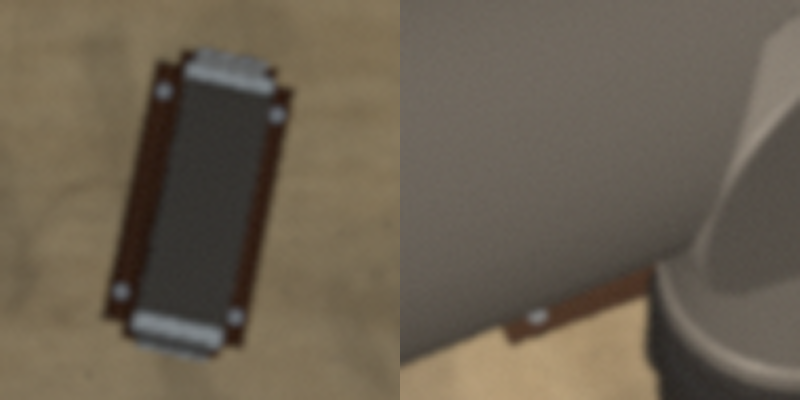

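The stone's top is level at 50.5 mm (50 expected) with slopes near 0.1°. The top crop shows it centred on the holder between both clips, at (228,75) and (178,340). Handing in.

```bash
python3 -c "
from h import *
print(job.job_done())"
```

```text
the job is handed in; nothing more can be done
None
```

The offcut is in the scrap box and the plated stone is pressed home in the holder, abrasive side up; it measured flat at the right height, though I judged the clips snapped from that height rather than from a close view of them, and the job was handed in at about 33 s.

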